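# Scan the roll stand and hold its tensioner back

## Robot

A 6-joint arm with a two-finger parallel gripper is mounted at the origin on the work surface. World frame = base frame: x ahead of the robot, y to its left, z up, the work surface at z = 0. Lengths are in mm, angles in rad, forces in N, time in s.
With the tool pointing down it reaches from about 275 to 1000 mm from the base axis. Payload 8.4 kg.
Tool frame: the origin (TCP) lies at the very end of the fingers, on their centre line; the grasp point (between the pads) lies 19 mm behind it; z points along the fingers, y is the direction in which the jaws open and shut (so a half turn about z gives the same grasp; the last joint's range is limited). The gripper opens to 85 mm and grips with 20 to 120 N. Pads are 22 mm wide; open, the fingers measure 114 mm over their backs; the gripper's body (76 mm by 85 mm) begins 54 mm behind the grasp point. The pads swing forward as they close: fully open they stand 13 mm farther back than shut.
Start: joints at [1.219, 0.353, 1.633, -0, 1.155, -0.002], TCP at [214.192, 587.154, 231.281] pointing down, gripper open.
Joint ranges: [-2.63, 2.63], [-0.92, 2.1], [0.06, 2.66], [-1.3, 4.44], [0, 2.69], [-3.02, 3.02]. Speed limits (rad/s): [2.22, 2.22, 2.79, 3.14, 3.14, 3.14].

## Interface

Orientations are given as [roll, pitch, yaw] about the fixed x, y, z axes, in that order (R = Rz(yaw) Ry(pitch) Rx(roll)).
In Python, from rig import r gives the robot as it stands.
- The arm moves only by the tool jog_arm, never from a script. Its argument "moves" is a list of rows, each an object with "grip": the gripper command: -1 is fully open, 1 is shut, values between are in proportion; "translation": the shift along the tool's x, y, z in m, a list of three; "twist": the turn, a rotation vector about the tool's x, y, z in rad, a list of three. In form: [{"grip": grip, "translation": [dx, dy, dz], "twist": [ax, ay, az]}, ...]. A call has 1 to 10 rows; each row shifts and turns the commanded pose from where the row before left it, along the tool's axes as they then stand; what a row does not reach is not made up. A row lasts 1/12 s, in which the tool goes at most 41.7 mm and 7.16 degrees, less where a joint would pass 70% of its speed; a pose out of reach is approached as far as the arm can. A call with a gripper value outside its range is refused whole. The fingers move at their own pace and stop on an object; "squeeze" is the grip in N (left out, the last holds). Time passes only in rows, so rows that do not move let the fingers close. It gives the time, the measured TCP pose, the force and the opening at its end, in the units of the state.
- r.sense(): the state, without advancing time (a new reading comes with each control period).
- r.grab_frame(name): name is "scene" or "top" or "wrist"; returns (picture, depth): 480x640x3 uint8, red, green, blue; 480x640 float32, mm along the optical axis (not along the pixel's ray), 0 where there is no reading.
- r.calibration(name): a dict with "fx", "fy", "cx", "cy" (pixels), "k1" (the pictures are not rectified: a ray, as slopes to the right and down, at radius r is drawn at 1 + k1 r^2 times it, then the intrinsics apply), "R" (3x3) and "t" (3): a world point X has camera coordinates R X + t. Camera axes: x right, y down, z forward; pixel columns grow to the right and rows downward; lengths in mm; the calibration is good to about 2 mm. A picture is of the moment at which its call begins: read the wrist's pose just before it. calibration takes no time and is no camera call; for the wrist camera it gives the pose at the moment of the call.
- r.sign_off(): hands the job in, once; it reports no verdict.
The state is a dict: "clock": time; "qpos": joint angles; "qvel": joint speeds; "joint_efforts": joint torques, N m; "eef_pos": TCP position; "tcp_rot": TCP orientation; "contact_force": force on the tool from outside, world axes, zero at the start; "wrist_torque": the same for the moment, N m; "opening": opening from 0.0 (shut) to 1.0 (fully open).
Only numpy, scipy, OpenCV 4.12 (cv2) and the standard library are available. Lean on these libraries where they do the work, as an engineer would, in place of code of your own. Each camera call takes 0.05 s, during which the arm holds its last target.

## Task

The paper roll on the painting table's stand is used up: take the bar-code reader from its cork mat and hold it steady, straight in front of the bar-code label on the robot-facing side of the stand's upright board and pointing squarely at its middle from about 5 to 8 cm away, for two seconds; then lay it flat on its mat again and let it go. Then push the stand's sprung tensioner arm back by its thumb post, away from the core, past the ratchet click to about three quarters of its travel, and keep it pressed there so that a colleague can change the core: finish while still holding it, as it springs back when released. Leave the empty core on its spindle and do not disturb the other things on the table.

Things in the scene. Friction and masses are not known exactly. Their poses are not given: they have to be found in the camera images.
- stand: Paper-roll stand, fixed to the table even when pushed. Dark wooden base plate, x -105..110, y -125..150 mm from its origin (at table height), 20 mm thick. x points away from the robot (yaw within 0.2 rad), y left, z up. On it: spindle with core at x -60, y -5; upright label board at x -20..-8, y 65..145, top z 110; steel pawl block at x 58..108, y 33..67, top z 92. Nothing on it is above 145 mm.
- label (a point): Centre of the printed bar-code label (64 mm wide along the stand's y, 38 mm high), on the robot-facing side of the label board (a bare paper flap of it is folded over the board's top edge), 85 mm above the table. The label is upright and looks along the stand's -x, towards the robot. This point's axes are the stand's.
- pivot (a point): Point on the tensioner's vertical pivot axis, 85 mm above the table (axes of the stand, which are +x away from the robot). At arm angle a the thumb post's axis stands at pivot + 140 mm x (sin a, -cos a) in the stand's x, y.
- tensioner (a joint): Angle of the sprung arm, rad. 0: at rest along the stand's -y, idler roller at the core; grows as its end is pushed to the stand's +x (counter-clockwise from above). Pushes back with 3 N at 0 to 9 N at 0.4 rad at the post; the pawl rides over the arm's tooth from 0.1 to 0.33 rad (up to 3 N more) and has then clicked. The click does not lock: let go, it swings back to 0. Hard stop 0.55.
- thumb_post: Upright round steel post (a turning sleeve) on the free end of the tensioner arm, the place to push: 20 mm in diameter, 75 mm long, 140 mm from the pivot axis, moves with the arm. Origin at the centre of its lower end, 65 mm above the table; top at 140 mm. The arm (14 mm wide) joins it 76 to 94 mm above the table; above that it stands free. Its robot side is free down to the base plate.
- core: Empty loose cardboard core, tube 56 mm outside, 42 mm inside, 105 mm long, standing upright over the 34 mm spindle; origin at the centre of its lower end, 26 mm above the table. Leave it on the spindle.
- core_mid (a point): Centre of the core, 53 mm above its lower end
- spindle_mid (a point): Point on the spindle's axis at the height of the core's middle
- reader: Hand-held bar-code reader, 0.15 kg, lying on its mat: grey grip bar 30 mm wide, 28 mm high, x -65 to +25 mm, and a wider black head 48 mm wide, 30 mm high, x +25 to +65 mm, with its window at the +x end. Origin at the underside; it reads along +x; z up. Centre of mass at about x +8; can be taken across the bar anywhere from x -50 to +10.
- nose (a point): Centre of the reader's window, at its +x end: 65 mm ahead of its origin and 15 mm above its underside. Axes as the reader; it reads straight along +x.
- mat: Thin cork mat 220 x 120 mm, 4 mm thick, fixed to the table, on the left or the right of the roll stand; the reader lies on it with its length roughly along the mat's x. Origin under its centre.
- inkstone: dark stone slab with a raised rim, 150 x 100 x 26 mm; origin under its centre
- ink_bottle: black bottle with white cap, 52 mm across, 130 mm tall; origin under its centre
- paperweight_a: dark wooden bar 30 x 160 x 18 mm, on the robot's side of the roll stand; origin under its centre, long along its y
- paperweight_b: dark wooden bar 30 x 160 x 18 mm, beyond the roll stand; origin under its centre, long along its y
- cup: white porcelain cup, 72 mm across, 70 mm tall; origin under its centre
- seal: square marble seal stone standing upright, 24 x 24 x 55 mm; origin under its centre
Things that resemble listed ones, but are neither listed nor needed, are in the scene too. There is more than one size of the reader; the one meant has the size given above.

How it is judged (in metres and radians):
On the way, in this order (a step that is already met when the one before it is completed fails the run):
1. the held reader points squarely at the label, steadily for a second (x of label in the frame of nose between 0.025 and 0.12 m and y of label in the frame of nose between -0.022 and 0.022 m and z of label in the frame of nose between -0.018 and 0.018 m and angle between the x axis of reader and the x axis of stand, either way round below 0.3 rad and linear speed of reader below 0.03 m/s and angular speed of reader below 0.3 rad/s and contact force between the fingers and reader above 1 N), for 1 s.
2. the reader lies flat on its mat again, let go (x of reader in the frame of mat between -0.055 and 0.055 m and y of reader in the frame of mat between -0.04 and 0.04 m and z of reader in the frame of mat between -0.002 and 0.01 m and angle between reader's own z axis and vertical below 0.12 rad and linear speed of reader below 0.02 m/s and contact force between the fingers and reader below 0.1 N), for 0.2 s.
3. the tensioner arm is pushed past its click by the thumb post (value of joint tensioner above 0.36 rad and contact force between the fingers and thumb_post above 3 N), for 0.3 s.
At the end, for the whole second after the job is handed in: The fingers press on the thumb post with more than 3 N and hold the tensioner arm still, beyond 0.36 rad (past the click); the reader lies flat and at rest on its mat, released (origin within 55 mm along and 40 mm across of the mat's middle); the core stands on its spindle (all of step 2 and all of step 3 and velocity of joint tensioner between -0.1 and 0.1 rad/s and horizontal distance between core_mid and spindle_mid below 0.008 m and angle between core's own z axis and vertical below 0.15 rad and z of core in the frame of stand between 0.02 and 0.034 m); the arm keeps its last pose, push and grip.
It fails at once if a bystander on the table is shifted by more than 30 mm or tipped (distance of any of inkstone, ink_bottle, paperweight_a, paperweight_b, cup, seal from where it was at the start of the episode above 0.03 m or angle between any of inkstone, ink_bottle, paperweight_a, paperweight_b, cup, seal's own z axis and vertical above 0.5 rad).
It fails at once if the core is lifted or knocked off its spindle (distance between core_mid and spindle_mid above 0.03 m or angle between core's own z axis and vertical above 0.4 rad).
It also fails if it takes over 64 s, if anything falls off the work surface, if the arm or the gripper's body presses on something with over 40 N, if the wrist force passes 120 N, or if a joint passes its speed limit or range.

## Working session

There is one attempt and no reset: what is moved stays moved. The work goes in short steps, Python scripts to look and compute and a tool call to move; the robot and the scene stay as the last step left them, time stands still between calls to the robot, and variables do not carry over. Pictures are saved under pics/ and viewed, and the job is handed in when it is done.

Besides the shell and the picture viewer there is one more tool, called after ">>>" as name(argument=value, ...), one argument or row to a line, values as JSON. jog_arm: Moves the arm, as the interface text tells. Its arguments: {"type":"object","properties":{"moves":{"type":"array"},"squeeze":{"type":"number"}},"required":["moves"]}

```bash
ls; mkdir -p pics; python3 - <<'E'
from rig import r
import cv2,numpy as np
print(r.sense())
for n in ["scene","top"]:
    p,d=r.grab_frame(n); cv2.imwrite(f"pics/{n}0.png",p[:,:,::-1]); np.save(f"{n}0_d.npy",d); np.save(f"{n}0_p.npy",p)
    print(n,r.calibration(n))
E
```

```text
pics
{'clock': 0.0, 'qpos': array([ 1.21859575e+00,  3.53628831e-01,  1.63415016e+00, -1.93970908e-05,
        1.15518365e+00, -2.39429484e-03]), 'qvel': array([ 2.03413221e-04,  2.09043967e-03, -1.25910793e-03,  2.08137918e-03,
       -3.23171809e-05, -1.60351572e-03]), 'joint_efforts': array([ 6.26371766e-04, -6.05248117e+01, -3.42061186e+01, -5.97500298e-05,
        9.34976677e-03, -5.75636093e-06]), 'eef_pos': array([214.03453673, 586.69905326, 230.5668809 ]), 'tcp_rot': array([-3.14022263e+00,  1.44548470e-05,  2.79179423e+00]), 'contact_force': array([0.20072939, 0.0813321 , 0.73070224]), 'wrist_torque': array([-0.01993252, -0.06401532, -0.02014208]), 'opening': 1.0064827664244318}
scene {'fx': 606.5651604966499, 'fy': 606.5651604966499, 'cx': 313.6615351794986, 'cy': 242.67939554092115, 'k1': -0.13292780972087453, 'R': array([[-0.7147851 ,  0.69927443,  0.00987617],
       [ 0.50419339,  0.52506053, -0.68563873],
       [-0.48463522, -0.48510485, -0.72787499]]), 't': array([ 317.30143921, -261.79641924, 1774.84234392])}
top {'fx': 453.57799699747096, 'fy': 453.57799699747096, 'cx': 326.06551817867324, 'cy': 236.61428408529721, 'k1': -0.08847542933345878, 'R': array([[ 0.0179928 , -0.99969969, -0.01663672],
       [-0.98546422, -0.01492036, -0.16922666],
       [ 0.16892761,  0.01943976, -0.98543673]]), 't': array([  78.67459073,  538.47249711, 1169.95698536])}
```

View pics/scene0.png

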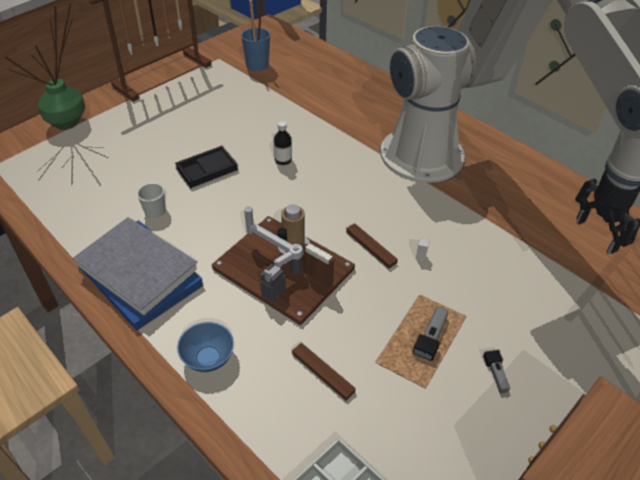

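View pics/top0.png

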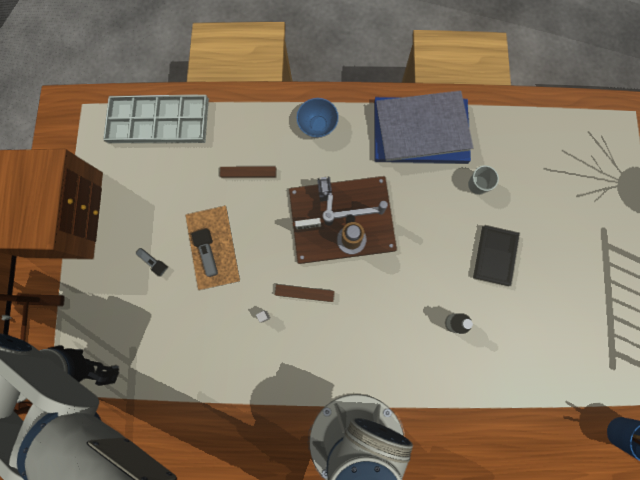

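```bash
cat > h.py <<'E'
import numpy as np,cv2
from scipy.spatial.transform import Rotation as Ro
def K(c): return np.array([[c['fx'],0,c['cx']],[0,c['fy'],c['cy']],[0,0,1.]])
def rays(c,px):
    u=cv2.undistortPoints(np.asarray(px,float).reshape(-1,1,2),K(c),np.array([c['k1'],0,0,0.]))[:,0]
    d=np.c_[u,np.ones(len(u))]@c['R']; o=-c['R'].T@c['t']; return o,d
def plane(c,px,z):
    o,d=rays(c,px); s=(z-o[2])/d[:,2]; return o+s[:,None]*d
def depthpt(c,px,dep):
    o,d=rays(c,px); return o+np.asarray(dep).reshape(-1,1)*d
def proj(c,X):
    p,_=cv2.projectPoints(np.asarray(X,float).reshape(-1,1,3),cv2.Rodrigues(c['R'])[0],c['t'],K(c),np.array([c['k1'],0,0,0.])); return p[:,0]
E
python3 - <<'E'
import cv2,numpy as np
p=cv2.imread('pics/top0.png')
a=cv2.resize(p[195:295,120:250],None,fx=6,fy=6,interpolation=cv2.INTER_CUBIC); cv2.imwrite('pics/top_reader.png',a)
b=cv2.resize(p[165:275,275:405],None,fx=6,fy=5.4,interpolation=cv2.INTER_CUBIC); cv2.imwrite('pics/top_stand.png',b)
s=cv2.imread('pics/scene0.png')
c=cv2.resize(s[200:330,205:365],None,fx=5,fy=4.6,interpolation=cv2.INTER_CUBIC); cv2.imwrite('pics/scene_stand.png',c)
E
```

```text
(no output)
```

View pics/top_reader.png

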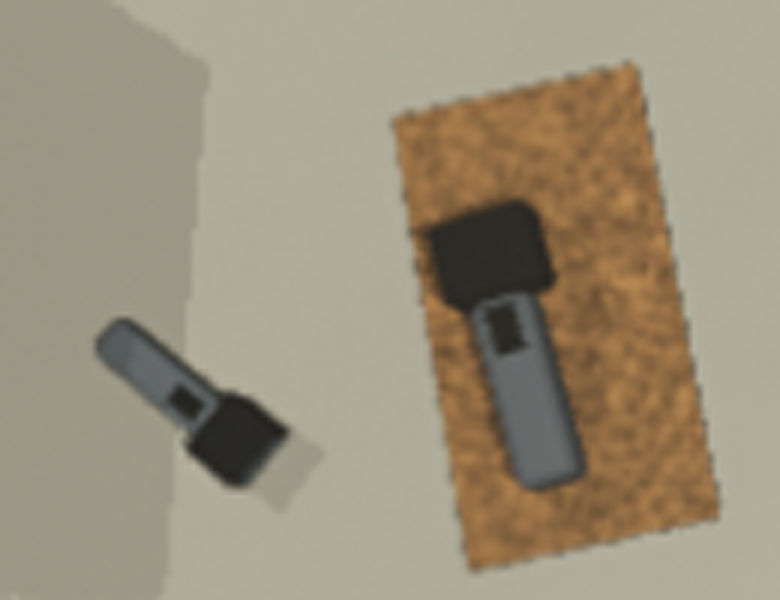

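View pics/top_stand.png

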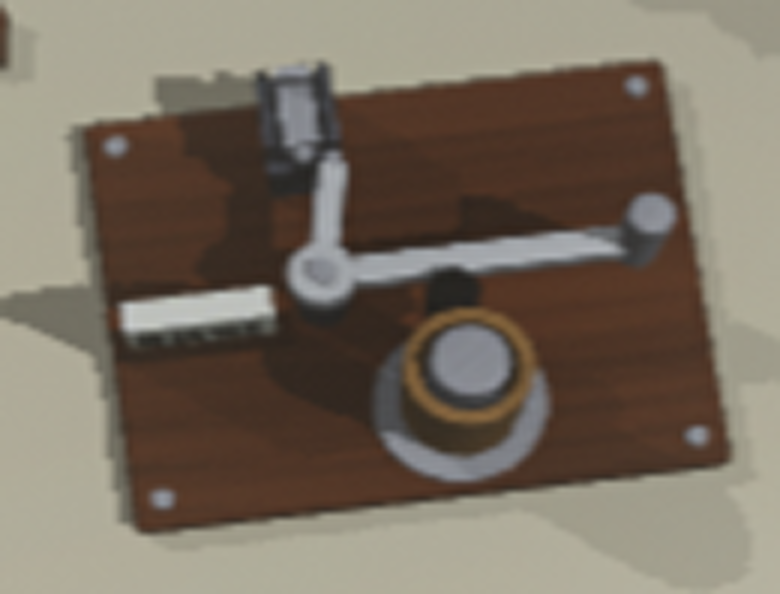

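View pics/scene_stand.png

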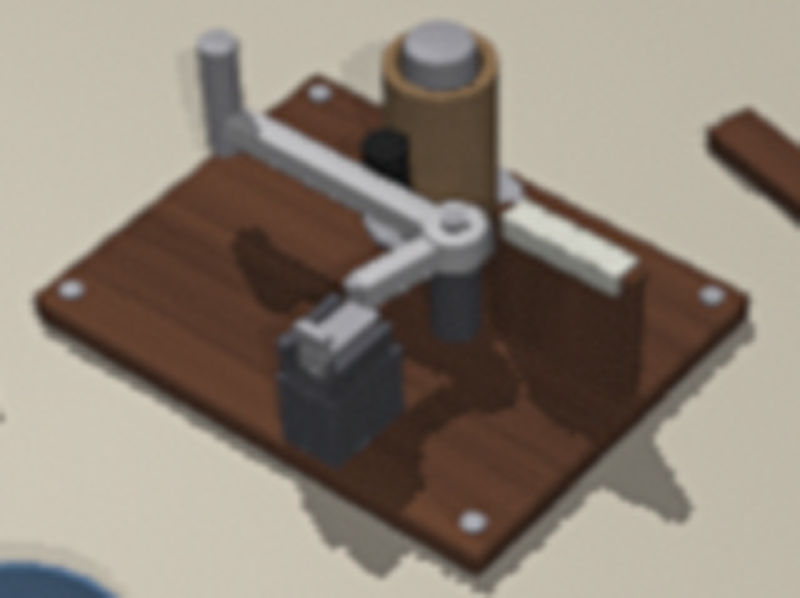

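The top view shows the stand at about (343,220). There are two readers: one on the cork mat with its head at (202,238) and bar end at (211,273), and a smaller one at (150,262) off the mat. Next I measure their sizes to confirm which is meant.

```bash
python3 - <<'E'
from h import *
from rig import r
c=r.calibration('top'); p=np.load('top0_p.npy'); 
hsv=cv2.cvtColor(p,cv2.COLOR_RGB2HSV)
def big(m,roi):
    x0,y0,x1,y1=roi; mm=np.zeros_like(m); mm[y0:y1,x0:x1]=m[y0:y1,x0:x1]
    cs,_=cv2.findContours(mm,cv2.RETR_EXTERNAL,cv2.CHAIN_APPROX_NONE); return max(cs,key=cv2.contourArea)
def rect(cn,z,name):
    P=plane(c,cn[:,0].astype(float),z)[:,:2].astype(np.float32); 
    (cx,cy),(w,h),a=cv2.minAreaRect(P); b=cv2.boxPoints(((cx,cy),(w,h),a))
    e=[b[1]-b[0],b[2]-b[1]]; L=max(e,key=np.linalg.norm); yaw=np.arctan2(L[1],L[0])
    print(name,'c',np.round([cx,cy],1),'size',np.round([w,h],1),'long-axis',round(yaw,3)); return P
cork=cv2.inRange(hsv,(8,110,90),(20,255,255)); cork=cv2.morphologyEx(cork,cv2.MORPH_CLOSE,np.ones((15,15)))
rect(big(cork,(175,195,245,295)),4,'mat')
st=cv2.inRange(hsv,(0,70,20),(14,255,120)); st=cv2.morphologyEx(st,cv2.MORPH_CLOSE,np.ones((5,5)))
rect(big(st,(280,165,405,275)),20,'stand')
for nm,roi in (('on mat',(180,220,225,285)),('decoy',(130,240,172,282))):
    blk=cv2.inRange(p,(0,0,0),(60,60,60)); grey=cv2.inRange(hsv,(95,30,60),(125,120,160))
    h=big(blk,roi); b=big(grey,roi)
    Ph=rect(h,30,nm+' head'); Pb=rect(b,28,nm+' bar')
    al=np.vstack([h,b]); rect(al,28,nm+' all')
    d=Ph.mean(0)-Pb.mean(0); print('dir bar->head',np.arctan2(d[1],d[0]))
E
```

```text
mat c [510.7 407.3] size [217.1 117.5] long-axis 0.235
stand c [592.5  45.7] size [213.5 272.5] long-axis -1.427Traceback (most recent call last):
  File "<stdin>", line 19, in <module>
  File "<stdin>", line 7, in big
ValueError: max() iterable argument is empty
```

```bash
python3 - <<'E'
from h import *
from rig import r
c=r.calibration('top'); p=np.load('top0_p.npy'); 
hsv=cv2.cvtColor(p,cv2.COLOR_RGB2HSV)
print(p[262,209],hsv[262,209],p[235,202],hsv[240,202])
def big(m,roi):
    x0,y0,x1,y1=roi; mm=np.zeros_like(m); mm[y0:y1,x0:x1]=m[y0:y1,x0:x1]
    cs,_=cv2.findContours(mm,cv2.RETR_EXTERNAL,cv2.CHAIN_APPROX_NONE); return max(cs,key=cv2.contourArea)
def rect(cn,z,name):
    P=plane(c,cn[:,0].astype(float),z)[:,:2].astype(np.float32); 
    (cx,cy),(w,h),a=cv2.minAreaRect(P); b=cv2.boxPoints(((cx,cy),(w,h),a))
    e=[b[1]-b[0],b[2]-b[1]]; L=max(e,key=np.linalg.norm); yaw=np.arctan2(L[1],L[0])
    print(name,'c',np.round([cx,cy],1),'size',np.round([w,h],1),'long-axis',round(yaw,3)); return P
for nm,roi in (('on mat',(185,220,225,280)),('decoy',(130,240,172,282))):
    blk=cv2.inRange(p,(0,0,0),(55,55,55)); grey=((p[:,:,2].astype(int)>=p[:,:,0])&(p[:,:,0]<125)&(p[:,:,0]>55)).astype(np.uint8)*255
    grey=cv2.morphologyEx(grey,cv2.MORPH_CLOSE,np.ones((5,5)))
    h=big(blk,roi); b=big(grey,roi)
    Ph=rect(h,30,nm+' head'); Pb=rect(b,28,nm+' bar')
    al=np.vstack([h,b]); rect(al,28,nm+' all')
    d=Ph.mean(0)-Pb.mean(0); print('dir bar->head',np.arctan2(d[1],d[0]))
# stand features in world
yaw=0.144; Rz=np.array([[np.cos(yaw),-np.sin(yaw)],[np.sin(yaw),np.cos(yaw)]])
o=np.array([592.5,45.7])-Rz@[2.5,12.5]; print('stand origin',o)
for nm,q,z in (('spindle',(-60,-5),131),('labelc',(-20,105),85),('boardtop L',(-20,145),110),('boardtop R',(-20,65),110),('pawl',(83,50),92)):
    w=np.r_[o+Rz@q,z]; print(nm,w.round(1),'top px',proj(c,w)[0].round(1),'scene px',proj(r.calibration('scene'),w)[0].round(1))
for s,(u,pv) in {'top':(c,[(328.5,210.5),(383.7,201)])}.items():
    W=plane(u,[pv[1]],140); V=plane(u,[pv[0]],96); print('post top',W, 'pivot top?',V, 'in stand', (Rz.T@(W[0,:2]-o)).round(1),(Rz.T@(V[0,:2]-o)).round(1))
E
```

```text
[103 107 107] [ 90  10 107] [46 43 39] [21 39 46]
on mat head c [532.8 430.7] size [42.1 49.8] long-axis -1.287
on mat bar c [472.5 410.9] size [87.2 26.9] long-axis 0.328
on mat all c [491.8 418.5] size [128.7  49.7] long-axis 0.304
dir bar->head 0.31291187
decoy head c [447.  544.9] size [31.  33.2] long-axis -0.632
decoy bar c [475.2 584.3] size [62.5 19.2] long-axis 0.933
decoy all c [465.6 571.5] size [94.6 33. ] long-axis 0.953
dir bar->head -2.1911802
stand origin [591.81966089  32.97061908]
spindle [533.2  19.4 131. ] top px [352.8 232.8] scene px [292.7 211.5]
labelc [557. 134.  85.] top px [308.2 226.3] scene px [319.7 256.4]
boardtop L [551.2 173.6 110. ] top px [292.1 226.5] scene px [334.3 257.1]
boardtop R [562.7  94.4 110. ] top px [323.2 222.5] scene px [305.8 240.9]
pawl [666.8  94.4  92. ] top px [324.1 185.2] scene px [271.8 270.2]
post top [[613.81695733 -57.08018118 140.        ]] pivot top? [[597.53114683  81.52931978  96.        ]] in stand [  8.8 -92.3] [12.6 47.2]
```

The reader on the mat measures 129 x 50 mm, which fits 130 x 48. The other one is 95 x 33 mm, so it's the decoy. The stand plate is 213.5 x 272.5 mm, also a match. The label and pawl reproject onto what I see.

I'll approach above the reader's bar.

>>> jog_arm(
  moves=[
    {"grip":-1,"translation":[0,0,0.01],"twist":[0,0,-0.11]},
    {"grip":-1,"translation":[0,0,0.01],"twist":[0,0,-0.11]},
    {"grip":-1,"translation":[0,0,0.01],"twist":[0,0,-0.11]},
    {"grip":-1,"translation":[0,0,0.01],"twist":[0,0,-0.11]},
    {"grip":-1,"translation":[0,0,0.01],"twist":[0,0,-0.11]},
    {"grip":-1,"translation":[0,0,0.01],"twist":[0,0,-0.11]},
  ],
)

```text
clock: 0.6
eef_pos: [214.1, 586.8, 170.4]
tcp_rot: [-3.141, -0.001, -2.826]
contact_force: [-0.0, -0.7, -0.7]
opening: 0.999
```

>>> jog_arm(
  moves=[
    {"grip":-1,"translation":[-0.0202,-0.0245,0],"twist":[0,0,0]},
    {"grip":-1,"translation":[-0.0202,-0.0245,0],"twist":[0,0,0]},
    {"grip":-1,"translation":[-0.0202,-0.0245,0],"twist":[0,0,0]},
    {"grip":-1,"translation":[-0.0202,-0.0245,0],"twist":[0,0,0]},
    {"grip":-1,"translation":[-0.0202,-0.0245,0],"twist":[0,0,0]},
    {"grip":-1,"translation":[-0.0202,-0.0245,0],"twist":[0,0,0]},
    {"grip":-1,"translation":[-0.0202,-0.0245,0],"twist":[0,0,0]},
    {"grip":-1,"translation":[-0.0202,-0.0245,0],"twist":[0,0,0]},
    {"grip":-1,"translation":[-0.0202,-0.0245,0],"twist":[0,0,0]},
    {"grip":-1,"translation":[-0.0202,-0.0245,0],"twist":[0,0,0]},
  ],
)

```text
clock: 1.43
eef_pos: [482.3, 414.3, 170.9]
tcp_rot: [-3.141, -0.001, -2.831]
contact_force: [0.6, 1.6, 0.2]
opening: 1.0
```

>>> jog_arm(
  moves=[
    {"grip":-1,"translation":[0,0,0],"twist":[0,0,0]},
    {"grip":-1,"translation":[0,0,0],"twist":[0,0,0]},
  ],
)

```text
clock: 1.6
eef_pos: [482.4, 414.3, 170.8]
tcp_rot: [-3.141, -0.001, -2.834]
contact_force: [0.2, -0.0, -0.1]
opening: 1.0
```

```bash
python3 - <<'E'
from rig import r
from h import *
s=r.sense(); print({k:np.round(s[k],3) for k in('clock','qpos','eef_pos','tcp_rot','contact_force','opening')})
c=r.calibration('wrist'); p,d=r.grab_frame('wrist'); cv2.imwrite('pics/w1.png',p[:,:,::-1]); np.save('w1.npy',p); np.save('w1d.npy',d)
import pickle; pickle.dump(c,open('w1c.pkl','wb'))
yaw=0.31;o=np.array([491.8,418.5]);R=np.array([[np.cos(yaw),-np.sin(yaw)],[np.sin(yaw),np.cos(yaw)]])
for q,z in (((65,0),34),((-65,15),32),((-65,-15),32),((65,24),34),((65,-24),34)): print(q,proj(c,np.r_[o+R@q,z])[0].round(1))
E
```

```text
{'clock': np.float64(1.6), 'qpos': array([ 0.707,  0.43 ,  1.663,  0.   ,  1.05 , -1.171]), 'eef_pos': array([482.372, 414.326, 170.81 ]), 'tcp_rot': array([-3.141e+00, -1.000e-03, -2.834e+00]), 'contact_force': array([ 0.167, -0.043, -0.086]), 'opening': np.float64(1.0)}
(65, 0) [317.3 318.6]
(-65, 15) [338.2 154.8]
(-65, -15) [296.2 154.9]
(65, 24) [346.8 318.5]
(65, -24) [287.8 318.7]
```

View pics/w1.png

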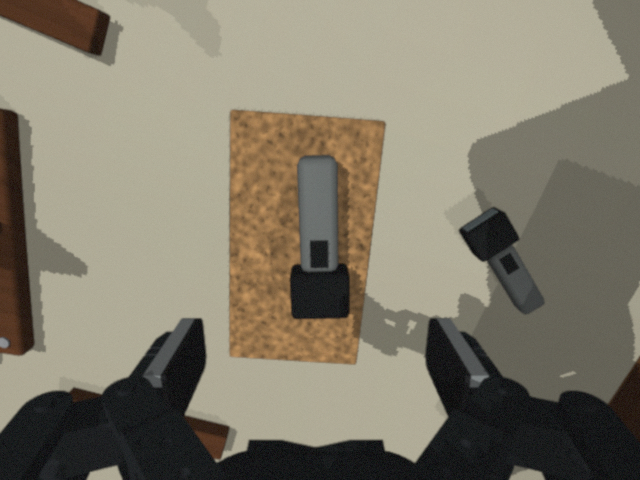

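The wrist view confirms the reader lies under the tool: its head end is at (320,318) and its bar end at (318,156), against predictions of (317,319) and (317,155). The yaw is about 0.02 off. The decoy is at (505,255). I descend now.

>>> jog_arm(
  moves=[
    {"grip":-1,"translation":[0,0.001,0.025],"twist":[0,0,-0.017]},
    {"grip":-1,"translation":[0,0,0.03],"twist":[0,0,0]},
    {"grip":-1,"translation":[0,0,0.03],"twist":[0,0,0]},
    {"grip":-1,"translation":[0,0,0.03],"twist":[0,0,0]},
    {"grip":-1,"translation":[0,0,0.02],"twist":[0,0,0]},
    {"grip":-1,"translation":[0,0,0.013],"twist":[0,0,0]},
    {"grip":-1,"translation":[0,0,0.01],"twist":[0,0,0]},
    {"grip":-1,"translation":[0,0,0.006],"twist":[0,0,0]},
    {"grip":-1,"translation":[0,0,0],"twist":[0,0,0]},
  ],
)

```text
clock: 2.4
eef_pos: [480.5, 416.7, 6.7]
tcp_rot: [-3.141, -0.001, -2.814]
contact_force: [0.3, 0.2, 0.9]
opening: 1.001
```

>>> jog_arm(
  moves=[
    {"grip":1,"translation":[0,0,0],"twist":[0,0,0]},
    {"grip":1,"translation":[0,0,0],"twist":[0,0,0]},
    {"grip":1,"translation":[0,0,0],"twist":[0,0,0]},
    {"grip":1,"translation":[0,0,0],"twist":[0,0,0]},
    {"grip":1,"translation":[0,0,0],"twist":[0,0,0]},
    {"grip":1,"translation":[0,0,0],"twist":[0,0,0]},
    {"grip":1,"translation":[0,0,0],"twist":[0,0,0]},
    {"grip":1,"translation":[0,0,0],"twist":[0,0,0]},
    {"grip":1,"translation":[0,0,0],"twist":[0,0,0]},
    {"grip":1,"translation":[0,0,0],"twist":[0,0,0]},
  ],
  squeeze=50,
)

```text
clock: 3.23
eef_pos: [481.6, 416.8, 8.2]
tcp_rot: [3.141, 0.001, -2.815]
contact_force: [-0.5, -0.0, 6.6]
opening: 0.337
```

>>> jog_arm(
  moves=[
    {"grip":1,"translation":[0,0,-0.005],"twist":[0,0,0]},
    {"grip":1,"translation":[0,0,-0.012],"twist":[0,0,0]},
    {"grip":1,"translation":[0,0,-0.02],"twist":[0,0,0]},
    {"grip":1,"translation":[0,0,-0.025],"twist":[0,0,0]},
    {"grip":1,"translation":[0,0,-0.02],"twist":[0,0,0]},
    {"grip":1,"translation":[0,0,0],"twist":[0,0,0.061]},
    {"grip":1,"translation":[0,0,0],"twist":[0,0,0.061]},
    {"grip":1,"translation":[0,0,0],"twist":[0,0,0.061]},
    {"grip":1,"translation":[0,0,0],"twist":[0,0,0]},
  ],
)

```text
clock: 3.98
eef_pos: [481.1, 416.5, 90.3]
tcp_rot: [3.141, 0.0, -3.0]
contact_force: [0.1, -0.3, -0.8]
opening: 0.337
```

```bash
python3 - <<'E'
from rig import r
from h import *
s=r.sense(); print({k:np.round(s[k],3) for k in('clock','eef_pos','tcp_rot','contact_force','opening')})
c=r.calibration('wrist'); p,d=r.grab_frame('wrist'); cv2.imwrite('pics/w2.png',p[:,:,::-1]); np.save('w2.npy',p); np.save('w2d.npy',d)
import pickle; pickle.dump(c,open('w2c.pkl','wb'))
E
```

```text
{'clock': np.float64(3.983), 'eef_pos': array([481.051, 416.453,  90.261]), 'tcp_rot': array([ 3.141,  0.   , -3.   ]), 'contact_force': array([ 0.098, -0.274, -0.835]), 'opening': np.float64(0.337)}
```

View pics/w2.png

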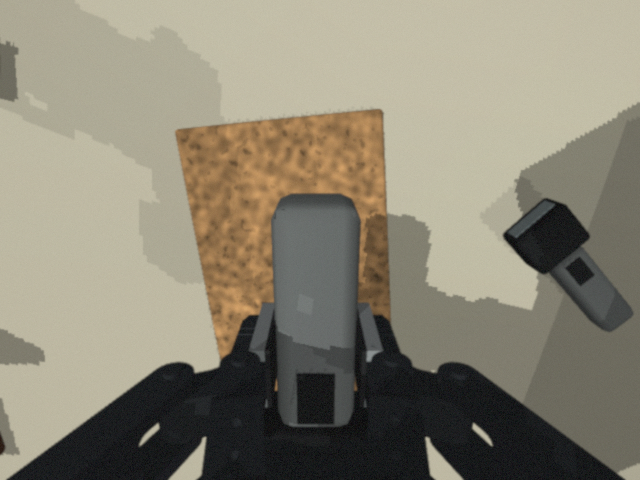

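The reader is in the grip, square to the jaws, with its bar end at (317,197). I carry it to the label.

>>> jog_arm(
  moves=[
    {"grip":1,"translation":[0.0045,-0.012,0],"twist":[0,0,0]},
    {"grip":1,"translation":[0.0089,-0.0242,0],"twist":[0,0,0]},
    {"grip":1,"translation":[0.0089,-0.0242,0],"twist":[0,0,0]},
    {"grip":1,"translation":[0.0089,-0.0242,0],"twist":[0,0,0]},
    {"grip":1,"translation":[0.0089,-0.0242,0],"twist":[0,0,0]},
    {"grip":1,"translation":[0.0089,-0.0242,0],"twist":[0,0,0]},
    {"grip":1,"translation":[0.0089,-0.0242,0],"twist":[0,0,0]},
    {"grip":1,"translation":[0.0089,-0.0242,0],"twist":[0,0,0]},
    {"grip":1,"translation":[0.0089,-0.0242,0],"twist":[0,0,0]},
    {"grip":1,"translation":[0.0089,-0.0242,0],"twist":[0,0,0]},
  ],
)

```text
clock: 4.87
eef_pos: [429.4, 175.2, 89.4]
tcp_rot: [-3.141, -0.0, -2.995]
contact_force: [0.5, 0.2, -1.6]
opening: 0.34
```

>>> jog_arm(
  moves=[
    {"grip":1,"translation":[0.0089,-0.0242,0],"twist":[0,0,0]},
    {"grip":1,"translation":[0.0089,-0.0242,0],"twist":[0,0,0]},
    {"grip":1,"translation":[0.0045,-0.012,0.006],"twist":[0,0,0]},
    {"grip":1,"translation":[0,0,0.01],"twist":[0,0,0]},
    {"grip":1,"translation":[0,0,0],"twist":[0,0,0]},
  ],
)

```text
clock: 5.28
eef_pos: [415.5, 112.5, 72.5]
tcp_rot: [-3.141, -0.002, -2.997]
contact_force: [-0.3, 0.2, -1.4]
opening: 0.344
```

```bash
python3 - <<'E'
from rig import r
from h import *
s=r.sense(); print({k:np.round(s[k],3) for k in('clock','eef_pos','tcp_rot','contact_force','opening')})
for n in('top','scene'):
    p,d=r.grab_frame(n); np.save(n+'3.npy',p); cv2.imwrite(f'pics/{n}3f.png',p[:,:,::-1])
    a=p[170:290,240:400] if n=='top' else p[190:330,230:430]
    cv2.imwrite(f'pics/{n}3.png',cv2.resize(a,None,fx=4,fy=4,interpolation=cv2.INTER_CUBIC)[:,:,::-1])
E
```

```text
{'clock': np.float64(5.283), 'eef_pos': array([415.463, 112.462,  72.498]), 'tcp_rot': array([-3.141e+00, -2.000e-03, -2.997e+00]), 'contact_force': array([-0.303,  0.215, -1.384]), 'opening': np.float64(0.344)}
```

View pics/top3.png

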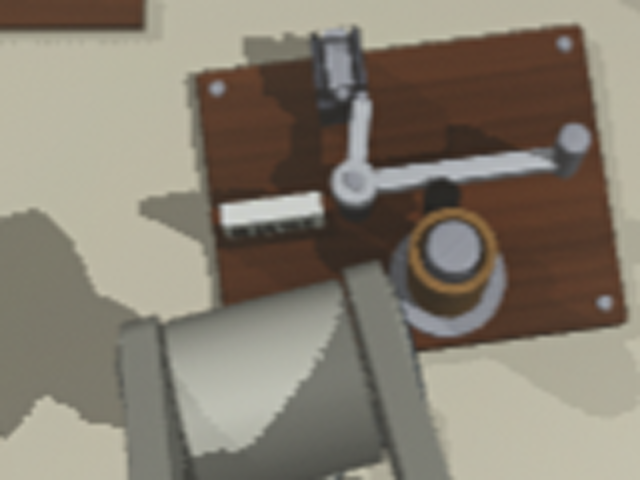

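View pics/scene3.png

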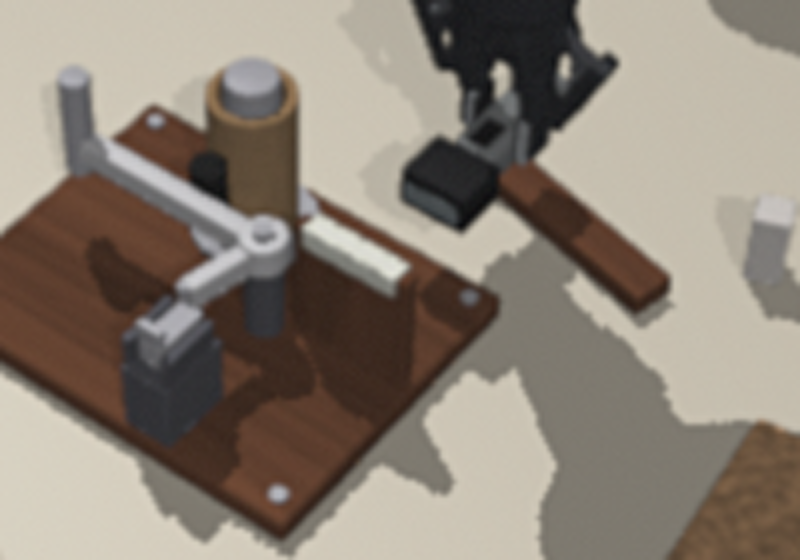

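```bash
python3 - <<'E'
from rig import r
from h import *
c=r.calibration('scene'); yaw=.1446; R=np.array([[np.cos(yaw),-np.sin(yaw)],[np.sin(yaw),np.cos(yaw)]])
t=np.array([415.5,112.5]); zb=72.5-4
for q,z in (((76,0),15),((76,24),30),((76,-24),30),((76,24),0),((76,-24),0)):
    px=proj(c,np.r_[t+R@q,zb+z])[0]; print(q,z,(px-[230,190])*4)
n=np.r_[t+R@(76,0),zb+15]; L=np.array([557,134]); print('nose',n,'label in nose',R.T@(L-n[:2]),85-n[2])
E
```

```text
(76, 0) 15 [426.62181419 199.04273289]
(76, 24) 30 [461.38912088 199.63868503]
(76, -24) 30 [394.24737916 163.01857024]
(76, 24) 0 [458.93003878 235.00528173]
(76, -24) 0 [392.84464341 198.46444727]
nose [490.7068354 123.4513428  83.5      ] label in nose [67.12132999  0.88594677] 1.5
```

The window centre is at about (432,200) in the scene crop, against (427,199) predicted. That puts the label about 67 mm ahead, 1 mm sideways and 1.5 mm up from the nose. I hold for 2.5 s.

>>> jog_arm(
  moves=[
    {"grip":1,"translation":[0,0,0],"twist":[0,0,0]},
    {"grip":1,"translation":[0,0,0],"twist":[0,0,0]},
    {"grip":1,"translation":[0,0,0],"twist":[0,0,0]},
    {"grip":1,"translation":[0,0,0],"twist":[0,0,0]},
    {"grip":1,"translation":[0,0,0],"twist":[0,0,0]},
    {"grip":1,"translation":[0,0,0],"twist":[0,0,0]},
    {"grip":1,"translation":[0,0,0],"twist":[0,0,0]},
    {"grip":1,"translation":[0,0,0],"twist":[0,0,0]},
    {"grip":1,"translation":[0,0,0],"twist":[0,0,0]},
    {"grip":1,"translation":[0,0,0],"twist":[0,0,0]},
  ],
)

```text
clock: 6.22
eef_pos: [417.0, 113.9, 73.3]
tcp_rot: [-3.142, 0.0, -2.997]
contact_force: [-0.2, 0.4, -1.3]
opening: 0.342
```

>>> jog_arm(
  moves=[
    {"grip":1,"translation":[0,0,0],"twist":[0,0,0]},
    {"grip":1,"translation":[0,0,0],"twist":[0,0,0]},
    {"grip":1,"translation":[0,0,0],"twist":[0,0,0]},
    {"grip":1,"translation":[0,0,0],"twist":[0,0,0]},
    {"grip":1,"translation":[0,0,0],"twist":[0,0,0]},
    {"grip":1,"translation":[0,0,0],"twist":[0,0,0]},
    {"grip":1,"translation":[0,0,0],"twist":[0,0,0]},
    {"grip":1,"translation":[0,0,0],"twist":[0,0,0]},
    {"grip":1,"translation":[0,0,0],"twist":[0,0,0]},
    {"grip":1,"translation":[0,0,0],"twist":[0,0,0]},
  ],
)

```text
clock: 7.05
eef_pos: [416.9, 113.9, 73.3]
tcp_rot: [-3.142, -0.0, -2.997]
contact_force: [0.2, -0.9, -1.5]
opening: 0.344
```

>>> jog_arm(
  moves=[
    {"grip":1,"translation":[0,0,0],"twist":[0,0,0]},
    {"grip":1,"translation":[0,0,0],"twist":[0,0,0]},
    {"grip":1,"translation":[0,0,0],"twist":[0,0,0]},
    {"grip":1,"translation":[0,0,0],"twist":[0,0,0]},
    {"grip":1,"translation":[0,0,0],"twist":[0,0,0]},
    {"grip":1,"translation":[0,0,0],"twist":[0,0,0]},
    {"grip":1,"translation":[0,0,0],"twist":[0,0,0]},
    {"grip":1,"translation":[0,0,0],"twist":[0,0,0]},
    {"grip":1,"translation":[0,0,0],"twist":[0,0,0]},
    {"grip":1,"translation":[0,0,0],"twist":[0,0,0]},
  ],
)

```text
clock: 7.88
eef_pos: [416.9, 113.9, 73.3]
tcp_rot: [3.142, -0.0, -2.997]
contact_force: [-0.2, 0.8, -2.0]
opening: 0.338
```

>>> jog_arm(
  moves=[
    {"grip":1,"translation":[0,0,-0.015],"twist":[0,0,-0.03]},
    {"grip":1,"translation":[-0.0053,0.0115,0],"twist":[0,0,0]},
    {"grip":1,"translation":[-0.0103,0.023,0],"twist":[0,0,0]},
    {"grip":1,"translation":[-0.0103,0.023,0],"twist":[0,0,0]},
    {"grip":1,"translation":[-0.0103,0.023,0],"twist":[0,0,0]},
    {"grip":1,"translation":[-0.0103,0.023,0],"twist":[0,0,0]},
    {"grip":1,"translation":[-0.0103,0.023,0],"twist":[0,0,0]},
    {"grip":1,"translation":[-0.0103,0.023,0],"twist":[0,0,0]},
    {"grip":1,"translation":[-0.0103,0.023,0],"twist":[0,0,0]},
    {"grip":1,"translation":[-0.0103,0.023,0],"twist":[0,0,0]},
  ],
)

```text
clock: 8.72
eef_pos: [469.4, 322.9, 88.1]
tcp_rot: [-3.141, -0.0, -2.967]
contact_force: [1.0, -0.8, -1.7]
opening: 0.34
```

>>> jog_arm(
  moves=[
    {"grip":1,"translation":[-0.0103,0.023,0],"twist":[0,0,0]},
    {"grip":1,"translation":[-0.0103,0.023,0],"twist":[0,0,0]},
    {"grip":1,"translation":[-0.0103,0.023,0],"twist":[0,0,0]},
    {"grip":1,"translation":[-0.005,0.0115,0],"twist":[0,0,-0.03]},
    {"grip":1,"translation":[0,0,0.02],"twist":[0,0,-0.03]},
    {"grip":1,"translation":[0,0,0.02],"twist":[0,0,0]},
    {"grip":1,"translation":[0,0,0.02],"twist":[0,0,0]},
    {"grip":1,"translation":[0,0,0.01],"twist":[0,0,0]},
    {"grip":1,"translation":[0,0,0],"twist":[0,0,0]},
    {"grip":1,"translation":[0,0,0],"twist":[0,0,0]},
  ],
)

```text
clock: 9.55
eef_pos: [490.6, 406.7, 18.1]
tcp_rot: [-3.141, -0.001, -2.907]
contact_force: [-0.1, 0.5, -1.5]
opening: 0.339
```

>>> jog_arm(
  moves=[
    {"grip":1,"translation":[0,0,0.004],"twist":[0,0,0]},
    {"grip":1,"translation":[0,0,0.003],"twist":[0,0,0]},
    {"grip":1,"translation":[0,0,0.002],"twist":[0,0,0]},
    {"grip":1,"translation":[0,0,0.001],"twist":[0,0,0]},
    {"grip":1,"translation":[0,0,0],"twist":[0,0,0]},
    {"grip":1,"translation":[0,0,0],"twist":[0,0,0]},
  ],
)

```text
clock: 10.05
eef_pos: [490.9, 407.2, 8.4]
tcp_rot: [3.142, 0.0, -2.907]
contact_force: [-0.0, -0.5, -2.2]
opening: 0.342
```

>>> jog_arm(
  moves=[
    {"grip":1,"translation":[0,0,0.001],"twist":[0,0,0]},
    {"grip":1,"translation":[0,0,0],"twist":[0,0,0]},
    {"grip":1,"translation":[0,0,0],"twist":[0,0,0]},
  ],
)

```text
clock: 10.3
eef_pos: [491.0, 407.3, 8.2]
tcp_rot: [3.141, 0.0, -2.907]
contact_force: [-2.6, -1.4, 6.9]
opening: 0.335
```

The reader touches the mat (+7 N). I open the gripper and retreat.

>>> jog_arm(
  moves=[
    {"grip":-1,"translation":[0,0,0],"twist":[0,0,0]},
    {"grip":-1,"translation":[0,0,0],"twist":[0,0,0]},
    {"grip":-1,"translation":[0,0,0],"twist":[0,0,0]},
    {"grip":-1,"translation":[0,0,0],"twist":[0,0,0]},
    {"grip":-1,"translation":[0,0,0],"twist":[0,0,0]},
    {"grip":-1,"translation":[0,0,0],"twist":[0,0,0]},
    {"grip":-1,"translation":[0,0,0],"twist":[0,0,0]},
    {"grip":-1,"translation":[0,0,0],"twist":[0,0,0]},
  ],
)

```text
clock: 10.97
eef_pos: [490.8, 407.1, 7.2]
tcp_rot: [-3.142, -0.0, -2.907]
contact_force: [0.4, 0.2, 0.1]
opening: 1.003
```

>>> jog_arm(
  moves=[
    {"grip":-1,"translation":[0,0,-0.01],"twist":[0,0,0]},
    {"grip":-1,"translation":[0,0,-0.02],"twist":[0,0,0]},
    {"grip":-1,"translation":[0,0,-0.03],"twist":[0,0,0]},
    {"grip":-1,"translation":[0,0,-0.035],"twist":[0,0,0]},
    {"grip":-1,"translation":[0,0,-0.035],"twist":[0,0,0]},
    {"grip":-1,"translation":[0,0,-0.035],"twist":[0,0,0]},
    {"grip":-1,"translation":[0,0,-0.035],"twist":[0,0,0]},
    {"grip":-1,"translation":[0,0,-0.03],"twist":[0,0,0]},
    {"grip":1,"translation":[0,0,0],"twist":[0,0,0]},
  ],
)

```text
clock: 11.72
eef_pos: [493.3, 409.2, 245.4]
tcp_rot: [3.137, 0.01, -2.907]
contact_force: [1.3, 0.4, 0.4]
opening: 0.882
```

```bash
python3 - <<'E'
from rig import r
from h import *
s=r.sense(); print({k:np.round(s[k],3) for k in('clock','qpos','eef_pos','tcp_rot','contact_force','opening')})
p,d=r.grab_frame('wrist'); cv2.imwrite('pics/w4.png',p[:,:,::-1]); c=r.calibration('wrist')
M=np.array([510.7,407.3]);yaw=.235;R=np.array([[np.cos(yaw),-np.sin(yaw)],[np.sin(yaw),np.cos(yaw)]])
E
```

```text
{'clock': np.float64(11.717), 'qpos': array([ 0.69 ,  0.36 ,  1.591, -0.   ,  1.18 , -1.115]), 'eef_pos': array([493.342, 409.222, 245.375]), 'tcp_rot': array([ 3.137,  0.01 , -2.907]), 'contact_force': array([1.304, 0.385, 0.433]), 'opening': np.float64(0.882)}
```

View pics/w4.png

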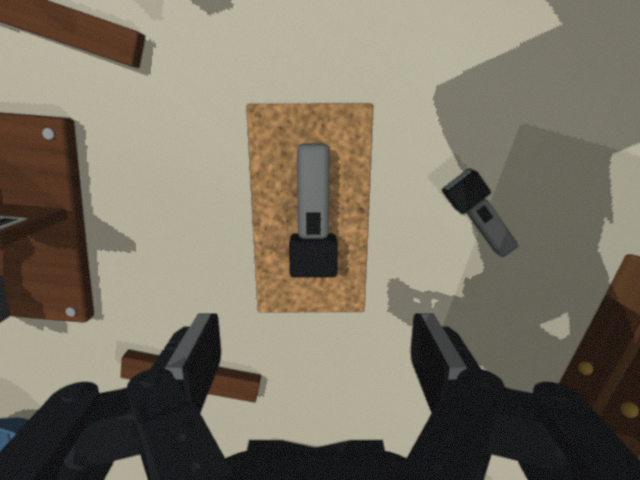

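The wrist view shows the reader back in the middle of the mat, head at (313,256) and tail at (313,146), flat and released. Next I carry the partly shut gripper high over to the robot side of the thumb post.

>>> jog_arm(
  moves=[
    {"grip":0.75,"translation":[0,0,0],"twist":[0,0,-0.083]},
    {"grip":0.75,"translation":[0,0,0],"twist":[0,0,-0.082]},
    {"grip":0.75,"translation":[0.0066,-0.026,0],"twist":[0,0,0]},
    {"grip":0.75,"translation":[0.0066,-0.026,0],"twist":[0,0,0]},
    {"grip":0.75,"translation":[0.0066,-0.026,0],"twist":[0,0,0]},
    {"grip":0.75,"translation":[0.0066,-0.026,0],"twist":[0,0,0]},
    {"grip":0.75,"translation":[0.0066,-0.026,0],"twist":[0,0,0]},
    {"grip":0.75,"translation":[0.0066,-0.026,0],"twist":[0,0,0]},
    {"grip":0.75,"translation":[0.0066,-0.026,0],"twist":[0,0,0]},
    {"grip":0.75,"translation":[0.0066,-0.026,0],"twist":[0,0,0]},
  ],
)

```text
clock: 12.6
eef_pos: [522.2, 193.4, 236.4]
tcp_rot: [3.142, -0.002, -2.742]
contact_force: [0.6, -0.7, 0.3]
opening: 0.127
```

>>> jog_arm(
  moves=[
    {"grip":0.75,"translation":[0.0066,-0.026,0],"twist":[0,0,0]},
    {"grip":0.75,"translation":[0.0066,-0.026,0],"twist":[0,0,0]},
    {"grip":0.75,"translation":[0.0066,-0.026,0],"twist":[0,0,0]},
    {"grip":0.75,"translation":[0.0066,-0.026,0],"twist":[0,0,0]},
    {"grip":0.75,"translation":[0.0066,-0.026,0],"twist":[0,0,0]},
    {"grip":0.75,"translation":[0.0066,-0.026,0],"twist":[0,0,0]},
    {"grip":0.75,"translation":[0.0066,-0.026,0],"twist":[0,0,0]},
    {"grip":0.75,"translation":[0.0066,-0.026,0],"twist":[0,0,0]},
    {"grip":0.75,"translation":[0,0,0],"twist":[0,0,0]},
  ],
)

```text
clock: 13.35
eef_pos: [555.0, -20.9, 236.4]
tcp_rot: [-3.141, -0.002, -2.745]
contact_force: [0.3, 0.6, 0.4]
opening: 0.123
```

>>> jog_arm(
  moves=[
    {"grip":0.75,"translation":[0.0019,-0.0186,0.01],"twist":[0,0,0]},
    {"grip":0.75,"translation":[0.0019,-0.0186,0.01],"twist":[0,0,0]},
    {"grip":0.75,"translation":[0.0019,-0.0186,0.01],"twist":[0,0,0]},
    {"grip":0.75,"translation":[0,0,0],"twist":[0,0,0]},
    {"grip":0.75,"translation":[0,0,0],"twist":[0,0,0]},
  ],
)

```text
clock: 13.77
eef_pos: [570.7, -70.9, 206.1]
tcp_rot: [3.14, -0.002, -2.744]
contact_force: [0.2, 0.7, -0.2]
opening: 0.126
```

```bash
python3 - <<'E'
from rig import r
from h import *
s=r.sense(); print({k:np.round(s[k],3) for k in('clock','qpos','eef_pos','tcp_rot','contact_force','opening')})
c=r.calibration('wrist');p,d=r.grab_frame('wrist'); cv2.imwrite('pics/w5.png',p[:,:,::-1]); np.save('w5d.npy',d)
import pickle; pickle.dump(c,open('w5c.pkl','wb'))
print(proj(c,[[613.8,-57.1,140],[533.2,19.4,131]]))
p,d=r.grab_frame('scene'); cv2.imwrite('pics/s5.png',cv2.resize(p[130:330,180:400],None,fx=3.5,fy=3)[:,:,::-1])
E
```

```text
{'clock': np.float64(13.767), 'qpos': array([-0.126,  0.303,  1.765,  0.   ,  1.076, -2.095]), 'eef_pos': array([570.716, -70.861, 206.078]), 'tcp_rot': array([ 3.140e+00, -2.000e-03, -2.744e+00]), 'contact_force': array([ 0.186,  0.737, -0.188]), 'opening': np.float64(0.126)}
[[309.27836764 331.56740382]
 [477.63403961 258.11303893]]
```

View pics/w5.png

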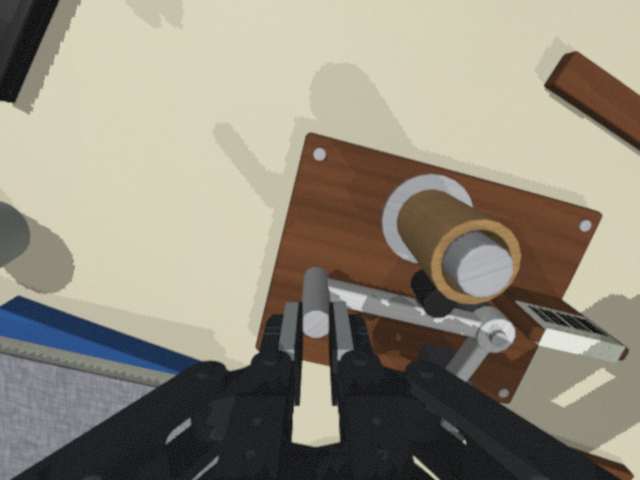

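View pics/s5.png

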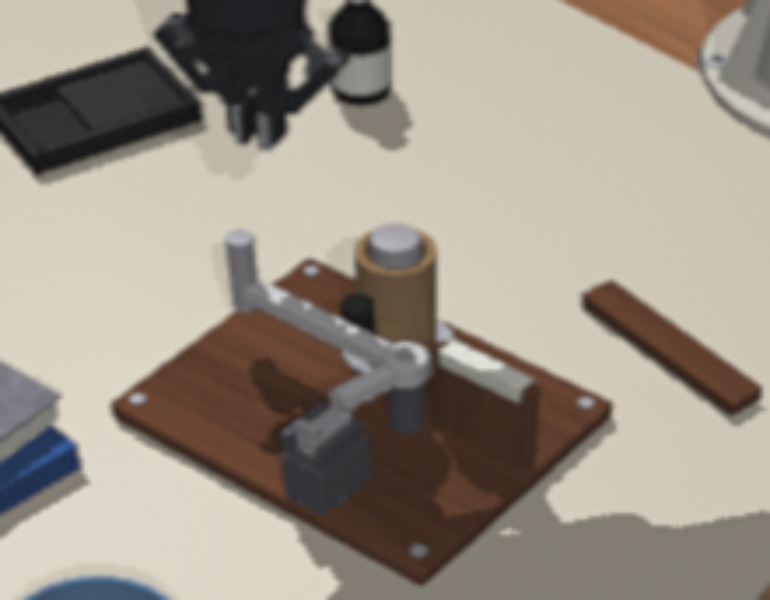

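```bash
python3 - <<'E'
from h import *
import pickle
c=pickle.load(open('w5c.pkl','rb')); print('cam',-c['R'].T@c['t'])
print(plane(c,[(316,325)],140),plane(c,[(478,262)],131),plane(c,[(494,331)],94))
s=0.144;R=np.array([[np.cos(s),-np.sin(s)],[np.sin(s),np.cos(s)]])
for P in(plane(c,[(316,325)],140),plane(c,[(478,262)],131),plane(c,[(494,331)],94)): print('stand',R.T@(P[0,:2]-[591.8,33]))
E
```

```text
cam [ 498.56981541 -101.79394705  348.76040519]
[[607.99429668 -55.0601762  140.        ]] [[535.29363634  20.88229046 131.        ]] [[585.21154162  81.51739445  94.        ]]
stand [  3.38979774 -89.47267263]
stand [-57.66044322  -3.88346575]
stand [ 0.44211726 48.9606973 ]
```

The wrist view shows the post top at (316,325), centred between the finger gap at (318,350). Rays put it at about (610,-56). I descend in front of it.

>>> jog_arm(
  moves=[
    {"grip":0.75,"translation":[0,0,0.02],"twist":[0,0,0]},
    {"grip":0.75,"translation":[0,0,0.025],"twist":[0,0,0]},
    {"grip":0.75,"translation":[0,0,0.025],"twist":[0,0,0]},
    {"grip":0.75,"translation":[0,0,0.02],"twist":[0,0,0]},
    {"grip":0.75,"translation":[0,0,0.015],"twist":[0,0,0]},
    {"grip":0.75,"translation":[0,0,0.013],"twist":[0,0,0]},
    {"grip":0.75,"translation":[0,0,0],"twist":[0,0,0]},
  ],
)

```text
clock: 14.45
eef_pos: [570.0, -69.5, 87.3]
tcp_rot: [3.14, -0.003, -2.741]
contact_force: [-0.3, 0.5, 0.1]
opening: 0.124
```

>>> jog_arm(
  moves=[
    {"grip":0.75,"translation":[-0.005,0,0],"twist":[0,0,0]},
    {"grip":0.75,"translation":[-0.005,0,0],"twist":[0,0,0]},
    {"grip":0.75,"translation":[-0.004,0,0],"twist":[0,0,0]},
    {"grip":0.75,"translation":[0,0,0],"twist":[0,0,0]},
  ],
)

```text
clock: 14.78
eef_pos: [586.5, -64.9, 90.6]
tcp_rot: [-3.14, 0.003, -2.742]
contact_force: [0.1, 0.4, -0.5]
opening: 0.123
```

>>> jog_arm(
  moves=[
    {"grip":0.75,"translation":[-0.002,0,0],"twist":[0,0,0]},
    {"grip":0.75,"translation":[-0.002,0,0],"twist":[0,0,0]},
    {"grip":0.75,"translation":[0,0,0],"twist":[0,0,0]},
  ],
)

```text
clock: 15.03
eef_pos: [588.5, -63.7, 89.5]
tcp_rot: [-3.142, 0.0, -2.742]
contact_force: [-0.1, -0.8, -0.0]
opening: 0.128
```

>>> jog_arm(
  moves=[
    {"grip":0.75,"translation":[-0.002,0,0],"twist":[0,0,0]},
    {"grip":0.75,"translation":[-0.002,0,0],"twist":[0,0,0]},
    {"grip":0.75,"translation":[0,0,0],"twist":[0,0,0]},
  ],
)

```text
clock: 15.28
eef_pos: [591.8, -62.4, 89.2]
tcp_rot: [3.141, -0.001, -2.742]
contact_force: [-2.7, -0.7, 1.9]
opening: 0.126
```

>>> jog_arm(
  moves=[
    {"grip":0.75,"translation":[-0.002,0,0],"twist":[0,0,0]},
    {"grip":0.75,"translation":[-0.002,0,0],"twist":[0,0,0]},
    {"grip":0.75,"translation":[0,0,0],"twist":[0,0,0]},
  ],
)

```text
clock: 15.53
eef_pos: [595.9, -61.3, 89.3]
tcp_rot: [-3.141, -0.0, -2.742]
contact_force: [-2.5, -4.9, -0.0]
opening: 0.124
```

>>> jog_arm(
  moves=[
    {"grip":0.75,"translation":[-0.001,-0.002,0],"twist":[0,0,0]},
    {"grip":0.75,"translation":[-0.003,-0.0007,0],"twist":[0,0,0]},
    {"grip":0.75,"translation":[-0.003,-0.0006,0],"twist":[0,0,0]},
    {"grip":0.75,"translation":[0,0,0],"twist":[0,0,0]},
  ],
)

```text
clock: 15.87
eef_pos: [603.7, -60.8, 89.2]
tcp_rot: [3.141, -0.0, -2.742]
contact_force: [-4.1, -0.4, 0.7]
opening: 0.123
```

>>> jog_arm(
  moves=[
    {"grip":0.75,"translation":[-0.003,-0.0005,0],"twist":[0,0,0]},
    {"grip":0.75,"translation":[-0.003,-0.0004,0],"twist":[0,0,0]},
    {"grip":0.75,"translation":[-0.003,-0.0003,0],"twist":[0,0,0]},
    {"grip":0.75,"translation":[0,0,0],"twist":[0,0,0]},
  ],
)

```text
clock: 16.2
eef_pos: [611.4, -58.1, 89.0]
tcp_rot: [3.14, -0.002, -2.742]
contact_force: [-6.6, 2.5, 1.9]
opening: 0.125
```

>>> jog_arm(
  moves=[
    {"grip":0.75,"translation":[-0.0035,0.0003,0],"twist":[0,0,0]},
    {"grip":0.75,"translation":[-0.0035,0,0],"twist":[0,0,0]},
    {"grip":0.75,"translation":[-0.0035,0,0],"twist":[0,0,0]},
    {"grip":0.75,"translation":[-0.0035,0,0],"twist":[0,0,0]},
    {"grip":0.75,"translation":[-0.0035,0,0],"twist":[0,0,0]},
    {"grip":0.75,"translation":[0,0,0],"twist":[0,0,0]},
  ],
)

```text
clock: 16.7
eef_pos: [628.0, -51.3, 89.1]
tcp_rot: [3.141, -0.001, -2.742]
contact_force: [-4.4, -0.0, 2.4]
opening: 0.122
```

>>> jog_arm(
  moves=[
    {"grip":0.75,"translation":[-0.0035,0.0001,0],"twist":[0,0,0]},
    {"grip":0.75,"translation":[-0.0035,0.0002,0],"twist":[0,0,0]},
    {"grip":0.75,"translation":[-0.0035,0.0003,0],"twist":[0,0,0]},
    {"grip":0.75,"translation":[0,0,0],"twist":[0,0,0]},
  ],
)

```text
clock: 17.03
eef_pos: [636.8, -46.8, 89.0]
tcp_rot: [3.141, -0.002, -2.742]
contact_force: [-8.3, -2.8, 3.7]
opening: 0.125
```

>>> jog_arm(
  moves=[
    {"grip":0.75,"translation":[-0.0035,0.0003,0],"twist":[0,0,0]},
    {"grip":0.75,"translation":[-0.0035,0.0004,0],"twist":[0,0,0]},
    {"grip":0.75,"translation":[-0.0035,0.0005,0],"twist":[0,0,0]},
    {"grip":0.75,"translation":[0,0,0],"twist":[0,0,0]},
    {"grip":0.75,"translation":[0,0,0],"twist":[0,0,0]},
    {"grip":0.75,"translation":[0,0,0],"twist":[0,0,0]},
  ],
)

```text
clock: 17.53
eef_pos: [645.3, -42.2, 88.9]
tcp_rot: [3.141, -0.003, -2.742]
contact_force: [-8.5, -4.3, 5.3]
opening: 0.129
```

```bash
python3 - <<'E'
from rig import r
from h import *
s=r.sense(); print({k:np.round(s[k],3) for k in('clock','qpos','eef_pos','contact_force','opening')})
for n,(y0,y1,x0,x1),f in(('top',(160,295,180,400),3.6),('scene',(150,380,200,480),2.6)):
    p,d=r.grab_frame(n); cv2.imwrite(f'pics/{n}6.png',cv2.resize(p[y0:y1,x0:x1],None,fx=f,fy=f,interpolation=cv2.INTER_CUBIC)[:,:,::-1])
p,d=r.grab_frame('wrist'); cv2.imwrite('pics/w6.png',p[:,:,::-1])
E
```

```text
{'clock': np.float64(17.533), 'qpos': array([-6.700e-02,  5.420e-01,  1.688e+00, -1.000e-03,  9.140e-01,
       -2.037e+00]), 'eef_pos': array([645.293, -42.165,  88.899]), 'contact_force': array([-8.49 , -4.324,  5.252]), 'opening': np.float64(0.129)}
```

View pics/top6.png

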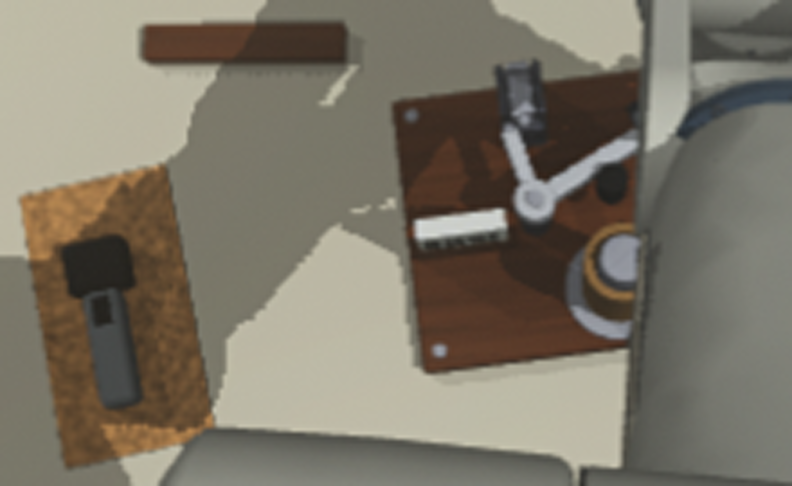

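View pics/scene6.png

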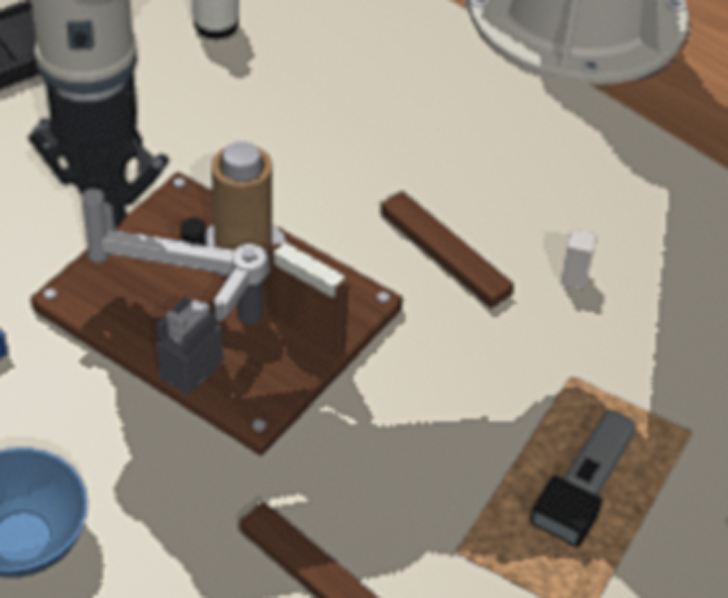

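View pics/w6.png

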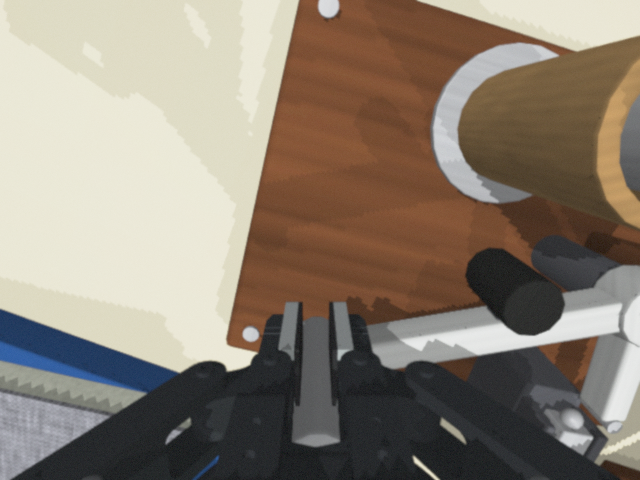

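```bash
python3 - <<'E'
from rig import r
from h import *
c=r.calibration('scene');s=.144;R=np.array([[np.cos(s),-np.sin(s)],[np.sin(s),np.cos(s)]])
# pivot top & post top before (crop 5 x 4.6 @205,200) and after (2.6 @200,150)
pv0,po0=(205+456/5,200+222/4.6),(205+217/5,200+42/4.6); pv1,po1=(200+249/2.6,150+257/2.6),(200+93/2.6,150+194/2.6)
for a,b in((pv0,po0),(pv1,po1)):
    V=plane(c,[a],100)[0,:2];W=plane(c,[b],140)[0,:2]; d=R.T@(W-V); print(V,W,d,np.hypot(*d),np.arctan2(d[0],-d[1]))
E
```

```text
[587.6676828   88.95696792] [608.01509523 -50.48912267] [ 1.25903089e-01 -1.40922722e+02] 140.92277805439545 0.0008934191330594623
[589.6071842   89.59606924] [661.37906291 -31.42846605] [  53.6616669  -130.07138894] 140.7058659614975 0.3912830077449362
```

The scene rays give a post radius of 140.7 mm and an arm angle of about 0.39 rad, up from 0.00 before. The top view gives about 0.40. I add a small push for margin and hold.

>>> jog_arm(
  moves=[
    {"grip":0.75,"translation":[-0.002,0.0003,0],"twist":[0,0,0]},
    {"grip":0.75,"translation":[-0.0018,0.0003,0],"twist":[0,0,0]},
    {"grip":0.75,"translation":[0,0,0],"twist":[0,0,0]},
    {"grip":0.75,"translation":[0,0,0],"twist":[0,0,0]},
    {"grip":0.75,"translation":[0,0,0],"twist":[0,0,0]},
    {"grip":0.75,"translation":[0,0,0],"twist":[0,0,0]},
    {"grip":0.75,"translation":[0,0,0],"twist":[0,0,0]},
    {"grip":0.75,"translation":[0,0,0],"twist":[0,0,0]},
    {"grip":0.75,"translation":[0,0,0],"twist":[0,0,0]},
    {"grip":0.75,"translation":[0,0,0],"twist":[0,0,0]},
  ],
)

```text
clock: 18.52
eef_pos: [648.4, -40.3, 88.9]
tcp_rot: [3.141, -0.004, -2.742]
contact_force: [-9.7, -4.1, 3.2]
opening: 0.125
```

```bash
python3 - <<'E'
from rig import r
from h import *
s=r.sense(); print({k:np.round(s[k],3) for k in('clock','qvel','eef_pos','contact_force','opening')})
p,d=r.grab_frame('scene'); cv2.imwrite('pics/scene7.png',cv2.resize(p[195:285,200:330],None,fx=6,fy=6,interpolation=cv2.INTER_CUBIC)[:,:,::-1])
E
```

```text
{'clock': np.float64(18.517), 'qvel': array([ 0.001, -0.001,  0.   , -0.   ,  0.002, -0.   ]), 'eef_pos': array([648.389, -40.284,  88.892]), 'contact_force': array([-9.732, -4.059,  3.198]), 'opening': np.float64(0.125)}
```

View pics/scene7.png

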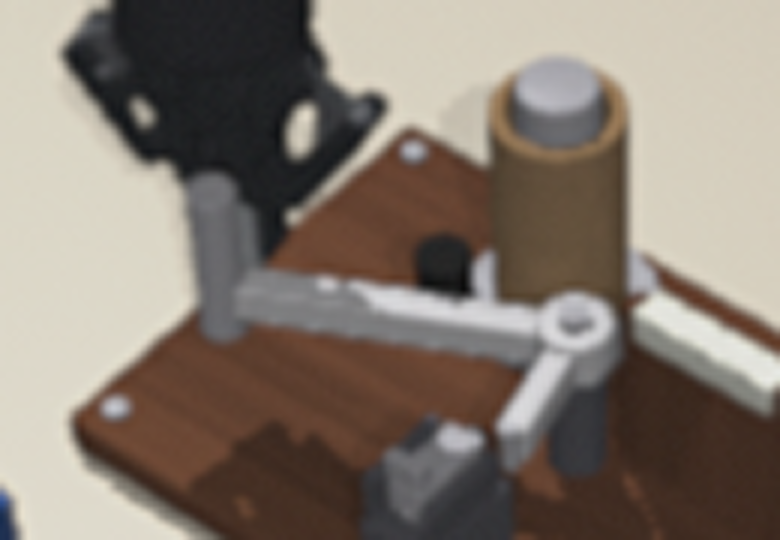

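The crop shows the post top at (213,190), the arm swung back and the core upright at (558,110). The push is about 10.5 N and steady, and the angle is about 0.42 rad. I hand in.

```bash
python3 -c "
from rig import r
print(r.sign_off()); s=r.sense(); print(s['clock'],s['eef_pos'],s['contact_force'])"
```

```text
the job is handed in; nothing more can be done
None
the job is handed in; nothing more can be done
```

I read the label, put the reader back on its mat, and handed in at 18.5 s with the tensioner arm still pressed back. The sign-off reports no verdict, so everything below is my own measurement.

- **Reader at the label:** I held the 130 mm reader, not the smaller one beside the mat, for about 2.5 s. By calculation the label was about 66 mm ahead of the nose and within 2 mm sideways and up. The camera showed the window within about 1.5 pixels of the expected spot.
- **Reader on its mat:** it lies flat near the middle and is let go, as seen in the wrist, top and scene views. My calculated spot is about 9 mm from the mat's centre along its length.
- **Tensioner:** my last measured arm angle was about 0.39–0.40 rad. I then pushed another 3.5 mm, so about 0.42 rad; that last figure comes from the distance moved, not a fresh measurement. The fingers held the thumb post still at about 10.5 N.
- **Rest of the table:** the core stands upright on its spindle in the last picture. No contact was felt with anything else, and both paperweights and the seal showed no visible change in the later pictures. I did not measure the bystanders again at the end, and the inkstone, bottle and cup were mostly or wholly out of the final crops.
- **Disagreement:** two camera estimates of the post's starting position differed by about 6 mm. I settled it by approaching in 2 mm steps until I felt contact, and the angle before and after came from one camera.

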